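# Zero the hand press's stroke counter with its key

### The job

Zero the hand press's stroke counter for the next batch: take the key from its stand, push it fully into the counter's lock and turn it clockwise until it is firmly up against the sprung reset stop, without forcing it. Turn it back home, draw it out and stand it upright in its stand again. Be gentle with key and lock throughout, and leave the parts lying about the bench alone.

Things in the scene. Friction and masses are not known exactly. Their poses are not given: they have to be found in the camera images.
- key_bow (a point): Centre of the key's black moulded bow (grip): 30 mm wide along this frame's x, 12 mm thick along y, 30 mm tall. The steel key hangs below it: total length 72 mm, underside 57 mm below this point along -z. Loose, about 45 g. z runs from tip to bow.
- key_tip (a point): Centre of the key's underside, same axes as the bow. The lowest 14 mm is a flat double bit 18 mm wide (x) and 4 mm thick (y), its lowest 3 mm stepped in to 15 x 2.2 mm; above it a flat 8 x 4 mm shank up to the bow, which begins 40 mm above this point. Either half turn fits lock and stand.
- keyhole (a point): Mouth of the keyhole, in the 44 mm square brass face on top of the grey counter box (110 x 70 x 85 mm) beside the green press. Slot 19.8 mm along this frame's x, 5.6 mm along y, widened to 10 mm in the middle; z up. The bit goes in and out only with key x along slot x (home). Key fully in: tip 22 mm below this point, on a firm floor, bow 18 mm clear of the face.
- lock_floor (a point): Inside the lock, 22 mm below keyhole on its axis. The key turns a plug here, clockwise seen from above, friction 0.03 N m. At 0.30 to 1.15 rad (differs, unseen) it meets the sprung reset stop (joint pawl = its give, rad): 0.05 N m at touch, then 0.16 per 0.1 rad. Zeroed from 0.05 rad give (0.13 N m), bent at 0.18 (0.34). Away from home the bit is caught under the face.
- stand_slot (a point): Mouth centre, on top, of the slot in the grey key stand, a fixed block 75 x 50 x 35 mm. Slot 20 mm along this frame's x, 6 mm along y, 24 mm deep; z up. The key starts standing in it, bow up, key x along slot x, and may lean a few degrees; it goes back the same way.
- press: Fixed green hand press; origin on the bench. In its frame: cast base x -170 to 110 mm, y -70 to 70; column behind; head x -61 to 105, y -43 to 43, up to 366 mm high; chrome lever on the +y side, rising to 462 mm at x -156. The grey counter stands at x -195 to -85, y -185 to -115, its lock at x -120, y -150, height 85.
- anvil: Bystander: fixed steel trimming anvil block on a flange, 90 x 60 mm, 42 mm high. Origin: centre of its underside.
- funnel: Bystander: loose yellow polyethylene funnel standing mouth down, 100 mm across, 110 mm high. Origin: centre of its underside.
- clip_a: Bystander: loose orange ABS clip housing, 56 x 38 x 20 mm, open at the top. Origin: centre of its underside.
- clip_b: Bystander: the other, equal clip housing. Origin: centre of its underside.
- valve_knob: Bystander: loose matte black six-lobed valve knob, 61 mm across, 30 mm high. Origin: centre of its underside.
There are look-alikes about, which are no part of the job. Of the things shaped like the part that bears key_bow, the black one is meant.

How it is judged:
By the outcome, as a careful person would: the job done as asked, in the order asked, and still so for the second after the job is handed in, with the robot touching nothing.
It also fails if it takes over 72 s, if anything falls off the work surface, if the arm or the gripper's body presses on something with over 40 N, if the wrist force passes 120 N, or if a joint passes its speed limit or range.

### The arm

A 6-joint arm with a two-finger parallel gripper is mounted at the origin on the work surface. World frame = base frame: x ahead of the robot, y to its left, z up, the work surface at z = 0. Lengths are in mm, angles in rad, forces in N, time in s.
With the tool pointing down it reaches from about 375 to 925 mm from the base axis. Payload 5.7 kg.
Tool frame: the origin (TCP) lies at the very end of the fingers, on their centre line; the grasp point (between the pads) lies env.tcp_to_grasp behind it (env.tcp_to_grasp is the distance from the TCP to the grasp point, in mm); z points along the fingers, y is the line along which they close (so a half turn about z gives the same grasp; the last joint's range is limited). The gripper opens to 88 mm and grips with 3 to 60 N. Pads are 20 mm wide; open, the fingers measure 115 mm over their backs; the gripper's body (75 mm by 178 mm) begins 61 mm behind the grasp point.
Start: joints at [-1.404, 0.359, 1.51, -0, 1.272, -0.115], TCP at [166.836, -576.305, 222.623] pointing down, gripper open.
Joint ranges: [-2.97, 2.97], [-1.01, 2.36], [0.21, 2.38], [-0.96, 4.11], [0.2, 2.71], [-2.98, 2.98]. Speed limits (rad/s): [2.39, 2.39, 3.14, 3.14, 3.14, 3.14].

### API

Orientations are given as a unit quaternion [w, x, y, z].
In Python, from cell import readout, optics, workorder, env gives the robot as it stands. The module is installed in compiled form; this text tells all that it offers.
- The arm moves only by the tool arm_command, never from a script. Its argument "motion" is a list of rows, each an object of numbers: "ax", "ay", "az": the turn, a rotation vector about the world's x, y, z in rad; "tx", "ty", "tz": the shift along the world's x, y, z in cm; "jaw": the finger opening in cm, from 0 to 8.78. A call has 1 to 20 rows; each row is the pose to reach, as a shift and turn from the pose commanded when the call began; what a row does not reach only later rows make up. A row lasts 1/8 s, in which the tool goes at most 62.5 mm and 10.7 degrees, less where a joint would pass 70% of its speed; a pose out of reach is approached as far as the arm can. A call with a gripper value outside its range is refused whole. The fingers move at their own pace and stop on an object; the grip force is fixed at half the most. Time passes only in rows, so rows that repeat a pose let the fingers close. It gives the time, the measured TCP pose, the force, the opening and the grip force at its end, in the units of the state.
- readout.read_state(): the state, without advancing time (a new reading comes with each control period).
- optics.snapshot(name): name is "scene" or "top" or "wrist"; returns a dict with "color" (400x640x3 uint8, blue, green, red), "depth" (400x640 float32, mm along the optical axis (not along the pixel's ray), 0 where there is no reading), "fovy" (degrees; the focal length in pixels is half the picture's height over the tangent of half this angle, whatever the lens; pixels are square), "cx", "cy" (the principal point, pixels), "R" (3x3) and "t" (3): a world point X has camera coordinates R X + t. Camera axes: x right, y down, z forward; pixel columns grow to the right and rows downward; lengths in mm; the calibration is good to about 2 mm. A picture is of the moment at which its call begins.
- workorder.hand_in(): hands the job in; it is judged then, once.
The state is a dict: "clock": time; "joint_positions": joint angles; "qd": joint speeds; "tau": joint torques, N m; "tcp_pos": TCP position; "eef_rot": TCP orientation; "force": force on the tool from outside, world axes, zero at the start; "wrist_torque": the same for the moment, N m; "width": finger opening in mm; "finger_force": force on a finger pad.
Only numpy, scipy, OpenCV 4.12 (cv2) and the standard library are available. Lean on these libraries where they do the work, as an engineer would, in place of code of your own. Each camera call takes 0.05 s, during which the arm holds its last target. There are 200 camera calls.

## Working session

There is one attempt and no reset: what is moved stays moved. The work goes in short steps, Python scripts to look and compute and a tool call to move; the robot and the scene stay as the last step left them, time stands still between calls to the robot, and variables do not carry over. Pictures are saved under pics/ and viewed, at most 10 in all, crops included, and the job is handed in when it is done.

Besides the shell and the picture viewer there is one more tool, called after "Request:" in YAML: its name, and indented under it one key for each argument. arm_command: Moves the arm, as the interface text tells. Its arguments: {"type":"object","properties":{"motion":{"type":"array"}},"required":["motion"]}

```bash
mkdir -p pics
cat > h.py <<'E'
import numpy as np, cv2
from cell import readout, optics, workorder, env
def f(s): return s["color"].shape[0]/2/np.tan(np.radians(s["fovy"])/2)
def pt(s,u,v,d=None,z=None):
    k=f(s); r=np.array([(u-s["cx"])/k,(v-s["cy"])/k,1.]); R=np.array(s["R"]);t=np.array(s["t"])
    if z is not None:
        o=-R.T@t; w=R.T@r; return o+w*(z-o[2])/w[2]
    if d is None: d=s["depth"][int(v),int(u)]
    return R.T@(r*d-t)
def cloud(s):
    k=f(s); h,w=s["depth"].shape; u,v=np.meshgrid(np.arange(w),np.arange(h)); d=s["depth"]
    P=np.stack([(u-s["cx"])/k*d,(v-s["cy"])/k*d,d],-1); return (P-np.array(s["t"]))@np.array(s["R"])
def px(s,X):
    c=np.array(s["R"])@X+np.array(s["t"]); return f(s)*c[:2]/c[2]+[s["cx"],s["cy"]]
E
python3 - <<'E'
from h import *
import pickle
st=readout.read_state(); print({k:np.round(v,3) for k,v in st.items()}, env.tcp_to_grasp)
S={}
for n in("scene","top"):
    s=optics.snapshot(n);S[n]=s; cv2.imwrite(f"pics/{n}.png",s["color"]); print(n,s["fovy"],np.round(-np.array(s["R"]).T@s["t"]),(s["depth"]==0).mean())
pickle.dump(S,open("s0.pkl","wb"))
cv2.imwrite("pics/both.png",cv2.resize(np.vstack([S["scene"]["color"],S["top"]["color"]]),(480,600)))
E
```

```text
{'clock': np.float64(0.0), 'joint_positions': array([-1.404,  0.36 ,  1.511, -0.   ,  1.272, -0.115]), 'qd': array([-0.   ,  0.001,  0.001, -0.001,  0.002, -0.001]), 'tau': array([ 3.0000e-03, -5.1537e+01, -2.7072e+01,  6.8000e-02,  3.5000e-02,
       -0.0000e+00]), 'tcp_pos': array([ 166.736, -575.648,  221.807]), 'eef_rot': array([-0.001,  0.99 ,  0.14 , -0.   ]), 'force': array([0.089, 0.01 , 0.312]), 'wrist_torque': array([-0.08 ,  0.002,  0.023]), 'finger_force': np.float64(0.0), 'width': np.float64(87.67)} 18.700000000000003
scene 50.439716161624474 [1012. -751.  835.] 0.00378125
top 55.921975792676136 [ 315.   17. 1146.] 0.0039453125
```

View pics/scene.png

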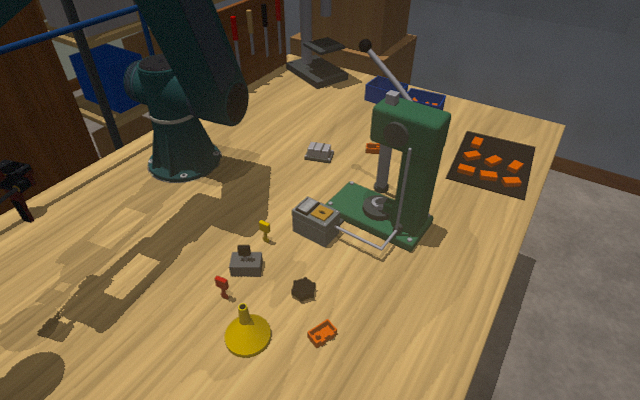

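View pics/top.png

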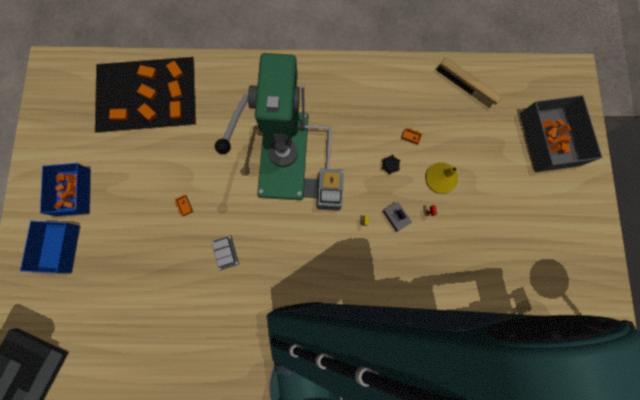

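The scene view shows three key-shaped things: yellow at scene (264,229), red at (222,285), and a black one at (245,250) standing in the grey stand. The black one fits the description. In the top view the stand is near (398,216) and the lock's brass face near (331,180). I'll confirm with an enlarged crop.

Run:
```python
from h import *
import pickle
S=pickle.load(open("s0.pkl","rb")); s=S["scene"];t=S["top"]
a=cv2.resize(s["color"][190:310,200:360],(800,600),interpolation=cv2.INTER_CUBIC)[:, :]
b=t["color"][160:240,300:440]
a=cv2.resize(s["color"][190:310,200:360],(560,420)[:2] if 0 else (400,300),interpolation=cv2.INTER_CUBIC)
b=cv2.resize(b,(525,300),interpolation=cv2.INTER_CUBIC)
im=np.zeros((600,525,3),np.uint8); im[:300,:400]=a; im[300:]=b; cv2.imwrite("pics/crop1.png",im)
for n,P in((n,cloud(S[n])) for n in S):
    m=(P[...,2]>80)&(P[...,2]<92)&(abs(P[...,0]-330)<300)&(P[...,1]<0)&(P[...,1]>-700)
    hsv=cv2.cvtColor(S[n]["color"],cv2.COLOR_BGR2HSV)
    br=m&(hsv[...,0]>12)&(hsv[...,0]<30)&(hsv[...,1]>120)
    print(n,"brass",br.sum(),np.round(np.median(P[br],0),1),np.round(P[br].min(0)),np.round(P[br].max(0)))
for u,v in((398,216),(402,214),(331,180),(331,197)): print("top",u,v,np.round(pt(t,u,v)))
for u,v in((245,250),(252,265),(322,213),(300,230)): print("scene",u,v,np.round(pt(s,u,v)))
```

```text
scene brass 254 [581.7 -59.2  85. ] [ 471. -412.   80.] [618. -27.  92.]
top brass 217 [579.  -53.1  85.7] [ 555. -403.   80.] [611. -30.  92.]
top 398 216 [ 478. -250.   49.]
top 402 214 [ 479. -254.   82.]
top 331 180 [582. -52.  61.]
top 331 197 [525. -50.  89.]
scene 245 250 [ 488. -256.   74.]
scene 252 265 [ 508. -259.   35.]
scene 322 213 [574. -44.  73.]
scene 300 230 [529. -84.  19.]
```

View pics/crop1.png

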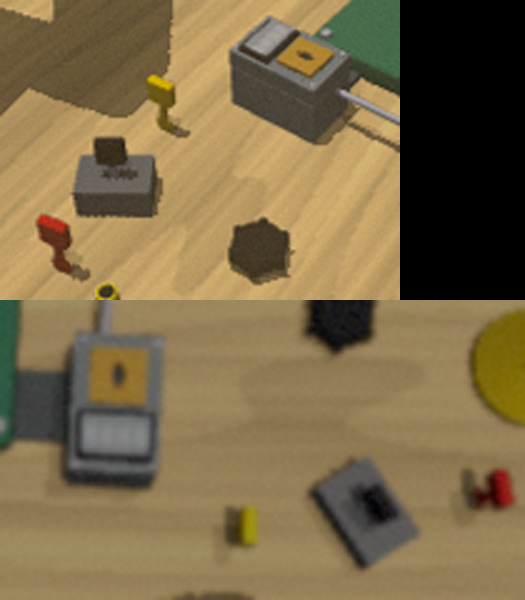

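The black key in the grey stand is confirmed: crop (110,150) in the scene half, (378,502) in the top half. The yellow and red keys stand loose on either side of it. Next I'll fit the stand, bow and counter poses.

```bash
cat >> h.py <<'E'
def fit(s,lo,hi,c,r,mask=None):
    P=cloud(s); m=(P[...,2]>lo)&(P[...,2]<hi)&(np.hypot(P[...,0]-c[0],P[...,1]-c[1])<r)
    if mask is not None: m&=mask
    Q=P[m]; rc=cv2.minAreaRect(Q[:,:2].astype(np.float32)); b=cv2.boxPoints(rc)
    e=[b[1]-b[0],b[2]-b[1]]; e=max(e,key=np.linalg.norm)
    return m.sum(),np.round(rc[0],1),np.round(rc[1],1),"long axis yaw",round(float(np.arctan2(e[1],e[0])%np.pi),3),"z",round(float(np.median(Q[:,2])),1)
def axes():
    from scipy.spatial.transform import Rotation as Ro
    st=readout.read_state(); q=st["eef_rot"]; M=Ro.from_quat([q[1],q[2],q[3],q[0]]).as_matrix(); return st,M
E
python3 - <<'E'
from h import *
import pickle
S=pickle.load(open("s0.pkl","rb"))
for n in S:
    print(n,"stand",fit(S[n],28,41,(485,-252),55)); print("  bow",fit(S[n],57,90,(480,-254),40)); print("  counter",fit(S[n],78,95,(560,-50),75))
st,M=axes(); print(np.round(M,3)); print(np.arctan2(M[1,1],M[0,1]))
st=optics.snapshot("wrist"); print(st["fovy"],np.round(-np.array(st["R"]).T@st["t"]),np.round(st["R"],2))
E
```

```text
scene stand (np.int64(465), array([ 481.3, -254.9]), array([75.7, 54.4]), 'long axis yaw', 0.55, 'z', 35.0)
  bow (np.int64(129), array([ 482.4, -255.4]), array([29.7, 14.2]), 'long axis yaw', 0.567, 'z', 75.6)
  counter (np.int64(740), array([558.1, -51.5]), array([ 74.1, 111.2]), 'long axis yaw', 3.088, 'z', 83.5)
top stand (np.int64(359), array([ 480.7, -253.4]), array([74.7, 51.3]), 'long axis yaw', 0.565, 'z', 35.6)
  bow (np.int64(64), array([ 480.3, -252.4]), array([28.1, 12. ]), 'long axis yaw', 0.574, 'z', 81.8)
  counter (np.int64(843), array([556.6, -49.7]), array([ 69.8, 109.7]), 'long axis yaw', 3.091, 'z', 84.0)
[[ 0.961  0.278 -0.   ]
 [ 0.278 -0.961  0.002]
 [ 0.    -0.002 -1.   ]]
-1.2890124914864936
60.520569586442704 [ 230. -557.  383.] [[ 0.28 -0.96 -0.  ]
 [-0.93 -0.27  0.24]
 [-0.23 -0.06 -0.97]]
```

Request:
arm_command:
  motion:
    - {"tx": 1.6,"ty": 1.7,"az": 0.18}
    - {"tx": 3.2,"ty": 3.4,"az": 0.36}
    - {"tx": 4.8,"ty": 5.1,"az": 0.54}
    - {"tx": 6.6,"ty": 6.8,"az": 0.72}
    - {"tx": 8.2,"ty": 8.5,"az": 0.9}
    - {"tx": 9.9,"ty": 10.2,"az": 1.08}
    - {"tx": 11.5,"ty": 11.9,"az": 1.26}
    - {"tx": 13.2,"ty": 13.6,"az": 1.44}
    - {"tx": 14.8,"ty": 15.3,"az": 1.62}
    - {"tx": 16.5,"ty": 17.0,"az": 1.8}
    - {"tx": 18.1,"ty": 18.7,"az": 1.98}
    - {"tx": 19.8,"ty": 20.4,"az": 2.16}
    - {"tx": 21.4,"ty": 22.1,"az": 2.34}
    - {"tx": 23.1,"ty": 23.8,"az": 2.52}
    - {"tx": 24.8,"ty": 25.4,"az": 2.7}
    - {"tx": 26.4,"ty": 27.1,"az": 2.88}
    - {"tx": 28.1,"ty": 28.8,"az": 3.06}
    - {"tx": 29.7,"ty": 30.5,"az": 3.24}
    - {"tx": 31.4,"ty": 32.2,"tz": -3,"az": 3.42}
    - {"tx": 31.4,"ty": 32.2,"tz": -6,"az": 3.42,"jaw": 4}

```text
invalid input
```

Run:
```python
from h import *
import pickle
st,M=axes(); print(st["clock"],np.round(st["joint_positions"],3),np.round(st["tcp_pos"],1),np.arctan2(M[1,1],M[0,1]),np.round(M[:,2],4),st["width"],st["force"])
w=optics.snapshot("wrist"); t=optics.snapshot("top"); sc=optics.snapshot("scene"); pickle.dump(w,open("w1.pkl","wb")); pickle.dump(sc,open("sc1.pkl","wb"))
cv2.imwrite("pics/w1.png",w["color"]); print(np.round(-np.array(w["R"]).T@w["t"]))
print("bow top",fit(w,76,90,(480,-254),40)); print("bow",fit(w,57,90,(480,-254),40));print("stand",fit(w,30,40,(481,-254),55))
```

```text
0.15 [-1.404  0.359  1.511 -0.     1.273 -0.115] [ 166.8 -575.8  222. ] -1.28902830658598 [-3.0e-04  1.4e-03 -1.0e+00] 87.74917212031109 [-0.77020047 -0.51965011  0.56565966]
[ 230. -557.  383.]
bow top (np.int64(0), array([0., 0.]), array([0., 0.]), 'long axis yaw', 0.0, 'z', nan)
bow (np.int64(0), array([0., 0.]), array([0., 0.]), 'long axis yaw', 0.0, 'z', nan)
stand (np.int64(0), array([0., 0.]), array([0., 0.]), 'long axis yaw', 0.0, 'z', nan)
  return _methods._mean(a, axis=axis, dtype=dtype,
  ret = ret.dtype.type(ret / rcount)
```

View pics/w1.png

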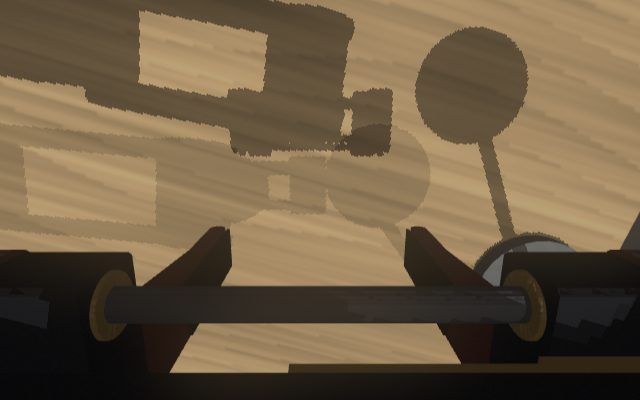

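The move was refused, so this picture only shows bench shadows and the open fingers at (220,240) and (415,240). I'll retry in two calls with every key in each row.

Request:
arm_command:
  motion:
    - {"ax": 0,"ay": 0,"az": 0.18,"tx": 1.6,"ty": 1.7,"tz": 0,"jaw": 8.7}
    - {"ax": 0,"ay": 0,"az": 0.36,"tx": 3.3,"ty": 3.4,"tz": 0,"jaw": 8.7}
    - {"ax": 0,"ay": 0,"az": 0.54,"tx": 5.0,"ty": 5.1,"tz": 0,"jaw": 8.7}
    - {"ax": 0,"ay": 0,"az": 0.72,"tx": 6.6,"ty": 6.8,"tz": 0,"jaw": 8.7}
    - {"ax": 0,"ay": 0,"az": 0.9,"tx": 8.3,"ty": 8.5,"tz": 0,"jaw": 8.7}
    - {"ax": 0,"ay": 0,"az": 1.08,"tx": 9.9,"ty": 10.2,"tz": 0,"jaw": 8.7}
    - {"ax": 0,"ay": 0,"az": 1.26,"tx": 11.6,"ty": 11.9,"tz": 0,"jaw": 8.7}
    - {"ax": 0,"ay": 0,"az": 1.44,"tx": 13.2,"ty": 13.6,"tz": 0,"jaw": 8.7}
    - {"ax": 0,"ay": 0,"az": 1.62,"tx": 14.9,"ty": 15.3,"tz": 0,"jaw": 8.7}
    - {"ax": 0,"ay": 0,"az": 1.8,"tx": 16.5,"ty": 17.0,"tz": 0,"jaw": 8.7}

```text
clock: 1.55
tcp_pos: [332.4, -405.7, 222.7]
eef_rot: [0.0, 0.503, 0.864, -0.0]
force: [0.9, 0.3, -0.1]
width: 87.0
finger_force: 0.0
```

Request:
arm_command:
  motion:
    - {"ax": 0,"ay": 0,"az": 0.18,"tx": 1.6,"ty": 1.7,"tz": 0,"jaw": 7}
    - {"ax": 0,"ay": 0,"az": 0.36,"tx": 3.3,"ty": 3.4,"tz": 0,"jaw": 6}
    - {"ax": 0,"ay": 0,"az": 0.54,"tx": 5.0,"ty": 5.1,"tz": 0,"jaw": 5}
    - {"ax": 0,"ay": 0,"az": 0.72,"tx": 6.6,"ty": 6.8,"tz": 0,"jaw": 4}
    - {"ax": 0,"ay": 0,"az": 0.9,"tx": 8.3,"ty": 8.5,"tz": 0,"jaw": 4}
    - {"ax": 0,"ay": 0,"az": 1.08,"tx": 9.9,"ty": 10.2,"tz": 0,"jaw": 4}
    - {"ax": 0,"ay": 0,"az": 1.26,"tx": 11.6,"ty": 11.9,"tz": -1,"jaw": 4}
    - {"ax": 0,"ay": 0,"az": 1.44,"tx": 13.2,"ty": 13.6,"tz": -3,"jaw": 4}
    - {"ax": 0,"ay": 0,"az": 1.62,"tx": 14.9,"ty": 15.2,"tz": -5,"jaw": 4}
    - {"ax": 0,"ay": 0,"az": 1.62,"tx": 14.9,"ty": 15.2,"tz": -6,"jaw": 4}
    - {"ax": 0,"ay": 0,"az": 1.62,"tx": 14.9,"ty": 15.2,"tz": -6,"jaw": 4}

```text
clock: 2.92
tcp_pos: [480.1, -254.3, 162.0]
eef_rot: [-0.001, -0.275, 0.961, 0.0]
force: [0.1, -0.4, -1.3]
width: 40.1
finger_force: 0.0
```

```bash
cat > look.py <<'E'
from h import *
import pickle,sys
st,M=axes(); print(st["clock"],np.round(st["joint_positions"],3),np.round(st["tcp_pos"],1),np.arctan2(M[1,1],M[0,1]),np.round(M[:,2],4),st["width"],st["force"],st["wrist_torque"])
w=optics.snapshot("wrist"); sc=optics.snapshot("scene"); pickle.dump((w,sc),open(sys.argv[1]+".pkl","wb"))
cv2.imwrite(f"pics/{sys.argv[1]}.png",w["color"]); print(np.round(-np.array(w["R"]).T@w["t"]))
E
python3 look.py w2
python3 - <<'E'
from h import *
import pickle
w,sc=pickle.load(open("w2.pkl","rb"))
for s in (w,sc):
    print("bow top",fit(s,77,90,(480,-254),30)); print("bow",fit(s,57,90,(480,-254),30));print("stand",fit(s,30,40,(481,-254),55))
E
```

```text
2.925 [-0.614  0.343  1.704 -0.     1.096 -2.742] [ 480.1 -254.3  162. ] 2.1286027809533343 [-1.5e-03  6.0e-04 -1.0e+00] 40.142474678156965 [ 0.14465039 -0.42314982 -1.27532115] [ 0.14313718 -0.07156796 -0.03134209]
[ 425. -288.  323.]
bow top (np.int64(606), array([ 481.1, -252. ]), array([29. , 11.2]), 'long axis yaw', 0.561, 'z', 82.2)
bow (np.int64(691), array([ 481. , -251.8]), array([28.9, 11.8]), 'long axis yaw', 0.568, 'z', 82.0)
stand (np.int64(4208), array([ 481.8, -251.5]), array([75.3, 50. ]), 'long axis yaw', 0.568, 'z', 34.6)
bow top (np.int64(59), array([ 482.5, -255.1]), array([28.7, 12.6]), 'long axis yaw', 0.614, 'z', 81.7)
bow (np.int64(127), array([ 482.6, -255.8]), array([29.8, 12.5]), 'long axis yaw', 0.561, 'z', 75.3)
stand (np.int64(446), array([ 481.5, -255. ]), array([75.5, 52.2]), 'long axis yaw', 0.567, 'z', 35.2)
```

View pics/w2.png

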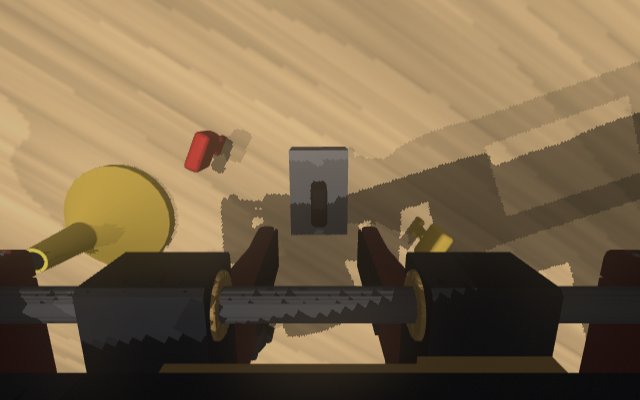

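Wrist view: the bow is at (318,205), midway between the finger tips at (270,235) and (365,235). The red key is at (200,150) and the yellow at (435,238), both clear of the fingers. I'll check the lean and the camera-to-finger offset next.

Run:
```python
from h import *
import pickle
w,sc=pickle.load(open("w2.pkl","rb"))
st,M=axes(); T=np.array(st["tcp_pos"])
for o in (-20,20):
    for xx in (-10,10): print("tip",o,xx,np.round(px(w,T+M[:,1]*o+M[:,0]*xx),1))
a=0.568; u=np.array([np.cos(a),np.sin(a)]); n=np.array([-u[1],u[0]])
P=cloud(w); m=(P[...,2]>77)&(P[...,2]<90)&(np.hypot(P[...,0]-481,P[...,1]+252)<30); Q=P[m]; d=Q[:,:2]-[481,-252]
A=np.c_[d@u,d@n,np.ones(len(Q))]; i=(abs(A[:,0])<13)&(abs(A[:,1])<4.5); print("slope u,n",np.linalg.lstsq(A[i],Q[i,2],rcond=None)[0], i.sum())
# edges along n/u of bow at several u
for lo in(-12,-4,4): 
    k=(A[:,0]>lo)&(A[:,0]<lo+8); print(lo,np.percentile(A[k,1],[2,98]).round(1))
P2=cloud(sc); m=(P2[...,2]>57)&(P2[...,2]<90)&(np.hypot(P2[...,0]-481,P2[...,1]+254)<30);Q=P2[m]; d=Q[:,:2]-[481,-254]
for lo in(57,63,69,75): k=(Q[:,2]>lo)&(Q[:,2]<lo+6); print("sc z",lo,k.sum(),np.percentile(d[k]@u,[3,97]).round(1),np.median(d[k]@n).round(1))
# dark slot on the stand
c=w["color"].max(2); mm=(P[...,2]<31)&(np.hypot(P[...,0]-482,P[...,1]+251.5)<20)&(P[...,2]>5); Q=P[mm]; print("slot pts",mm.sum(), np.round(Q.mean(0),1) if mm.sum() else 0)
cv2.imwrite("pics/c2.png",np.hstack([cv2.resize(w["color"][135:245,265:375],(440,440),interpolation=cv2.INTER_CUBIC),cv2.resize(sc["color"][235:280,222:267],(340,340),interpolation=cv2.INTER_CUBIC)[:,:,:].repeat(1,0) if 0 else cv2.resize(sc["color"][235:280,222:267],(350,440),interpolation=cv2.INTER_CUBIC)]))
```

```text
tip -20 -10 [275.  265.2]
tip -20 10 [273.8 227.7]
tip 20 -10 [354.  265.1]
tip 20 10 [355.  227.6]
slope u,n [1.03176604e-02 8.19242323e-04 8.24514486e+01] 410
-12 [-5.5  5.5]
-4 [-5.6  5.5]
4 [-5.7  5.4]
sc z 57 19 [-12.3  14.8] -5.4
sc z 63 24 [-12.5  13.6] -5.1
sc z 69 19 [-14.5  12.7] -5.4
sc z 75 27 [-11.6  14.9] -5.3
slot pts 0 0
```

View pics/c2.png

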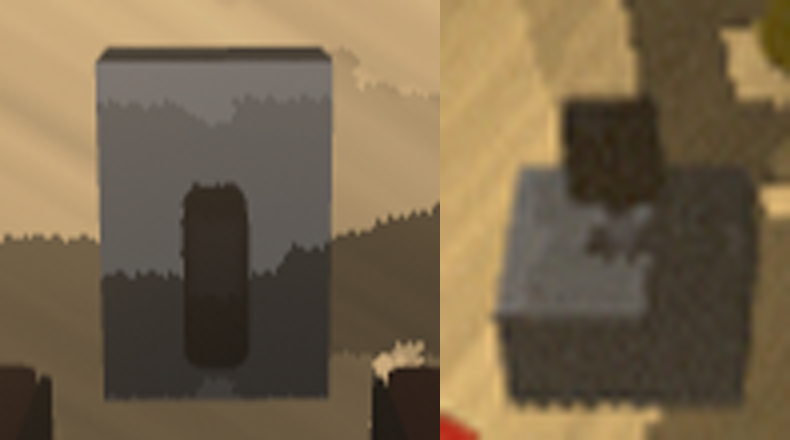

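The lean is about 0.6°, which is negligible. I'll correct by about 2 mm, descend and grip.

Request:
arm_command:
  motion:
    - {"ax": 0,"ay": 0,"az": 0.01,"tx": 0.16,"ty": 0.13,"tz": -3,"jaw": 3.2}
    - {"ax": 0,"ay": 0,"az": 0.01,"tx": 0.16,"ty": 0.13,"tz": -6,"jaw": 3.2}
    - {"ax": 0,"ay": 0,"az": 0.01,"tx": 0.16,"ty": 0.13,"tz": -8,"jaw": 3.2}
    - {"ax": 0,"ay": 0,"az": 0.01,"tx": 0.16,"ty": 0.13,"tz": -9.5,"jaw": 3.2}
    - {"ax": 0,"ay": 0,"az": 0.01,"tx": 0.16,"ty": 0.13,"tz": -10.6,"jaw": 3.2}
    - {"ax": 0,"ay": 0,"az": 0.01,"tx": 0.16,"ty": 0.13,"tz": -11.3,"jaw": 3.2}
    - {"ax": 0,"ay": 0,"az": 0.01,"tx": 0.16,"ty": 0.13,"tz": -11.3,"jaw": 2.4}
    - {"ax": 0,"ay": 0,"az": 0.01,"tx": 0.16,"ty": 0.13,"tz": -11.3,"jaw": 1.6}
    - {"ax": 0,"ay": 0,"az": 0.01,"tx": 0.16,"ty": 0.13,"tz": -11.3,"jaw": 1.0}
    - {"ax": 0,"ay": 0,"az": 0.01,"tx": 0.16,"ty": 0.13,"tz": -11.3,"jaw": 1.0}
    - {"ax": 0,"ay": 0,"az": 0.01,"tx": 0.16,"ty": 0.13,"tz": -11.3,"jaw": 0.6}
    - {"ax": 0,"ay": 0,"az": 0.01,"tx": 0.16,"ty": 0.13,"tz": -11.3,"jaw": 0.6}
    - {"ax": 0,"ay": 0,"az": 0.01,"tx": 0.16,"ty": 0.13,"tz": -11.3,"jaw": 0.6}

```text
clock: 4.65
tcp_pos: [482.5, -252.8, 50.0]
eef_rot: [0.0, -0.281, 0.96, -0.0]
force: [-0.4, 1.7, 6.5]
width: 11.9
finger_force: 30.0
```

```bash
python3 look.py w3
python3 - <<'E'
from h import *
w,sc=__import__("pickle").load(open("w3.pkl","rb"))
st=readout.read_state(); print(st["finger_force"])
E
```

```text
4.65 [-0.61   0.497  1.802  0.     0.842 -2.751] [ 482.5 -252.8   50. ] 2.14093595500891 [ 3.e-04  0.e+00 -1.e+00] 11.860658169401413 [-0.44271062  1.72619756  6.45353684] [0.49144773 0.04591277 0.01961638]
[ 428. -287.  211.]
30.000121034681797
```

Request:
arm_command:
  motion:
    - {"ax": 0,"ay": 0,"az": 0,"tx": 0,"ty": 0,"tz": 0.6,"jaw": 0.6}
    - {"ax": 0,"ay": 0,"az": 0,"tx": 0,"ty": 0,"tz": 1.6,"jaw": 0.6}
    - {"ax": 0,"ay": 0,"az": 0,"tx": 0,"ty": 0,"tz": 3,"jaw": 0.6}
    - {"ax": 0,"ay": 0,"az": 0,"tx": 0,"ty": 0,"tz": 5,"jaw": 0.6}
    - {"ax": 0,"ay": 0,"az": 0,"tx": 0,"ty": 0,"tz": 7.5,"jaw": 0.6}
    - {"ax": 0,"ay": 0,"az": 0,"tx": 0,"ty": 0,"tz": 10.2,"jaw": 0.6}
    - {"ax": 0,"ay": 0,"az": -0.06,"tx": 1.0,"ty": 1.6,"tz": 11,"jaw": 0.6}
    - {"ax": 0,"ay": 0,"az": -0.12,"tx": 2.2,"ty": 3.6,"tz": 11,"jaw": 0.6}
    - {"ax": 0,"ay": 0,"az": -0.19,"tx": 3.6,"ty": 6,"tz": 11,"jaw": 0.6}
    - {"ax": 0,"ay": 0,"az": -0.26,"tx": 5.1,"ty": 8.5,"tz": 11,"jaw": 0.6}
    - {"ax": 0,"ay": 0,"az": -0.34,"tx": 6.6,"ty": 11,"tz": 11,"jaw": 0.6}
    - {"ax": 0,"ay": 0,"az": -0.42,"tx": 8.1,"ty": 13.5,"tz": 11,"jaw": 0.6}
    - {"ax": 0,"ay": 0,"az": -0.5,"tx": 9.6,"ty": 16,"tz": 11,"jaw": 0.6}
    - {"ax": 0,"ay": 0,"az": -0.57,"tx": 11,"ty": 18.2,"tz": 11,"jaw": 0.6}
    - {"ax": 0,"ay": 0,"az": -0.62,"tx": 12,"ty": 20,"tz": 10.6,"jaw": 0.6}
    - {"ax": 0,"ay": 0,"az": -0.62,"tx": 12,"ty": 20,"tz": 10.2,"jaw": 0.6}
    - {"ax": 0,"ay": 0,"az": -0.62,"tx": 12,"ty": 20,"tz": 10.2,"jaw": 0.6}

```text
clock: 6.88
tcp_pos: [601.8, -53.5, 151.6]
eef_rot: [-0.0, 0.024, 1.0, -0.0]
force: [-0.3, -0.6, 0.2]
width: 12.1
finger_force: 30.0
```

```bash
python3 look.py w4
python3 - <<'E'
from h import *
import pickle
w,sc=pickle.load(open("w4.pkl","rb"))
print("counter",fit(w,78,95,(560,-50),75)); hsv=cv2.cvtColor(w["color"],cv2.COLOR_BGR2HSV)
m=(hsv[...,0]>12)&(hsv[...,0]<30)&(hsv[...,1]>120)
print("brass",fit(w,80,90,(578,-52),40,m))
E
```

```text
6.875 [-2.030e-01  4.350e-01  1.581e+00 -1.000e-03  1.127e+00 -1.724e+00] [601.8 -53.5 151.6] 1.5221573408954232 [-9.e-04 -4.e-04 -1.e+00] 12.10205564101401 [-0.26449936 -0.59902939  0.20362435] [ 0.01713865 -0.06035275  0.01924408]
[537. -49. 313.]
counter (np.int64(16219), array([558., -48.]), array([ 70.2, 108.9]), 'long axis yaw', 3.09, 'z', 83.4)
brass (np.int64(2856), array([577.9, -49. ]), array([43.7, 44. ]), 'long axis yaw', 3.088, 'z', 84.5)
```

View pics/w4.png

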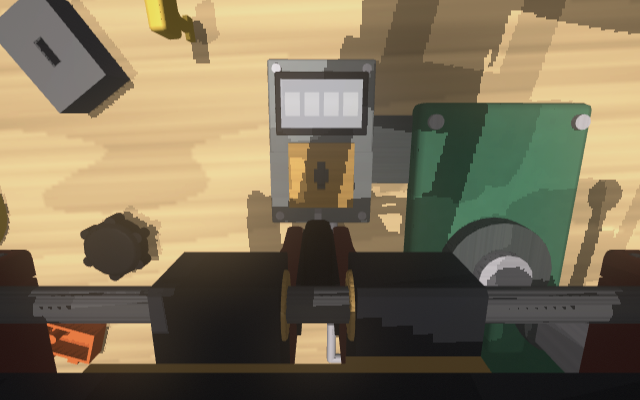

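Wrist view: the keyhole is at (321,176), centred on the brass face and running along world x. The bow is held at (319,222). I'll check bow against fingers in the same image.

Run:
```python
from h import *
import pickle
w,sc=pickle.load(open("w4.pkl","rb")); P=cloud(w)
st,M=axes(); T=np.array(st["tcp_pos"]); L=(P-T)@M
c=w["color"].astype(int)
# bow top in tool coordinates: z=-(18.7+15)
m=(abs(L[...,0])<25)&(abs(L[...,1])<14)&(L[...,2]<-25)&(L[...,2]>-45)
Q=L[m]; print("bow/finger top pts",m.sum(),np.percentile(Q[:,:],[1,25,50,75,99],axis=0).round(1))
for r in (226,232,238,244):print(r,[(u,*c[r,u],*np.round(L[r,u],1)) for u in range(296,344,4)][:12])
# keyhole dark
hs=(abs(P[...,2]-84)>-1)&(np.hypot(P[...,0]-578,P[...,1]+49)<14); g=c.max(2)
d=hs&(g<75)&(P[...,2]<82); print("deep",d.sum(),P[d].mean(0).round(1) if d.any() else 0)
d=hs&(P[...,2]<80); X=(P[d]); print(d.sum(), X.min(0).round(1) if d.any() else 0, X.max(0).round(1) if d.any() else 0)
v,u=np.where(hs&(g<70)); print("dark px",len(v),u.mean(),v.mean(),u.min(),u.max(),v.min(),v.max(), pt(w,(u.min()+u.max())/2,(v.min()+v.max())/2,z=84.5).round(1))
```

```text
bow/finger top pts 2188 [[ -3.8 -12.1 -44.1]
 [  4.   -3.3 -32.9]
 [  9.6   1.1 -31.9]
 [ 11.1   5.6 -31. ]
 [ 16.2  13.  -25.5]]
226 [(296, np.int64(57), np.int64(77), np.int64(96), np.float64(-39.6), np.float64(-19.2), np.float64(152.1)), (300, np.int64(70), np.int64(94), np.int64(114), np.float64(-39.3), np.float64(-15.3), np.float64(151.3)), (304, np.int64(83), np.int64(113), np.int64(135), np.float64(-39.6), np.float64(-11.5), np.float64(152.0)), (308, np.int64(29), np.int64(37), np.int64(45), np.float64(15.3), np.float64(-3.0), np.float64(-12.4)), (312, np.int64(27), np.int64(35), np.int64(43), np.float64(15.7), np.float64(-1.1), np.float64(-13.6)), (316, np.int64(27), np.int64(36), np.int64(43), np.float64(16.3), np.float64(0.7), np.float64(-15.3)), (320, np.int64(26), np.int64(34), np.int64(41), np.float64(16.2), np.float64(2.5), np.float64(-15.0)), (324, np.int64(26), np.int64(34), np.int64(41), np.float64(15.9), np.float64(4.3), np.float64(-14.1)), (328, np.int64(26), np.int64(34), np.int64(40), np.float64(15.2), np.float64(6.2), np.float64(-12.1)), (332, np.int64(114), np.
[... 3485 characters left out ...]
2.3), np.float64(-31.8)), (324, np.int64(24), np.int64(30), np.int64(36), np.float64(14.3), np.float64(4.0), np.float64(-31.9)), (328, np.int64(25), np.int64(30), np.int64(36), np.float64(14.3), np.float64(5.6), np.float64(-31.9)), (332, np.int64(24), np.int64(30), np.int64(36), np.float64(9.5), np.float64(7.7), np.float64(-19.8)), (336, np.int64(28), np.int64(35), np.int64(52), np.float64(10.6), np.float64(9.3), np.float64(-22.6)), (340, np.int64(29), np.int64(36), np.int64(52), np.float64(10.8), np.float64(11.0), np.float64(-23.2))]
deep 293 [580.6 -49.1  65.3]
314 [571.2 -54.1  60.7] [590.3 -43.6  79.9]
dark px 14122 333.08617759524145 329.8918000283246 241 425 162 399 [655.6 -43.8  84.5]
```

Request:
arm_command:
  motion:
    - {"ax": 0,"ay": 0,"az": 0,"tx": -0.8,"ty": 0.1,"tz": 0,"jaw": 0.6}
    - {"ax": 0,"ay": 0,"az": 0,"tx": -1.8,"ty": 0.2,"tz": 0,"jaw": 0.6}
    - {"ax": 0,"ay": 0,"az": 0,"tx": -2.32,"ty": 0.28,"tz": 0,"jaw": 0.6}
    - {"ax": 0,"ay": 0,"az": 0,"tx": -2.32,"ty": 0.28,"tz": -0.8,"jaw": 0.6}
    - {"ax": 0,"ay": 0,"az": 0,"tx": -2.32,"ty": 0.28,"tz": -1.8,"jaw": 0.6}
    - {"ax": 0,"ay": 0,"az": 0,"tx": -2.32,"ty": 0.28,"tz": -2.4,"jaw": 0.6}
    - {"ax": 0,"ay": 0,"az": 0,"tx": -2.32,"ty": 0.28,"tz": -2.4,"jaw": 0.6}
    - {"ax": 0,"ay": 0,"az": 0,"tx": -2.32,"ty": 0.28,"tz": -2.4,"jaw": 0.6}

```text
clock: 7.98
tcp_pos: [579.5, -50.2, 127.6]
eef_rot: [0.0, 0.025, 1.0, -0.0]
force: [-0.3, -0.9, -0.9]
width: 11.9
finger_force: 30.0
```

```bash
python3 look.py w5
python3 - <<'E'
from h import *
import pickle
w,sc=pickle.load(open("w5.pkl","rb"))
a=cv2.resize(w["color"][100:280,240:400],(533,600),interpolation=cv2.INTER_CUBIC); b=cv2.resize(sc["color"][170:250,285:350],(260,320),interpolation=cv2.INTER_CUBIC)
im=np.zeros((600,793,3),np.uint8); im[:,:533]=a; im[:320,533:]=b; cv2.imwrite("pics/c5.png",im)
E
```

```text
7.975 [-0.205  0.433  1.656 -0.     1.052 -1.726] [579.5 -50.2 127.6] 1.521046178463596 [ 1.e-04 -1.e-04 -1.e+00] 11.869086711210691 [-0.28813587 -0.89437319 -0.88835759] [ 0.08087253 -0.19179275 -0.00785583]
[515. -46. 289.]
```

View pics/c5.png

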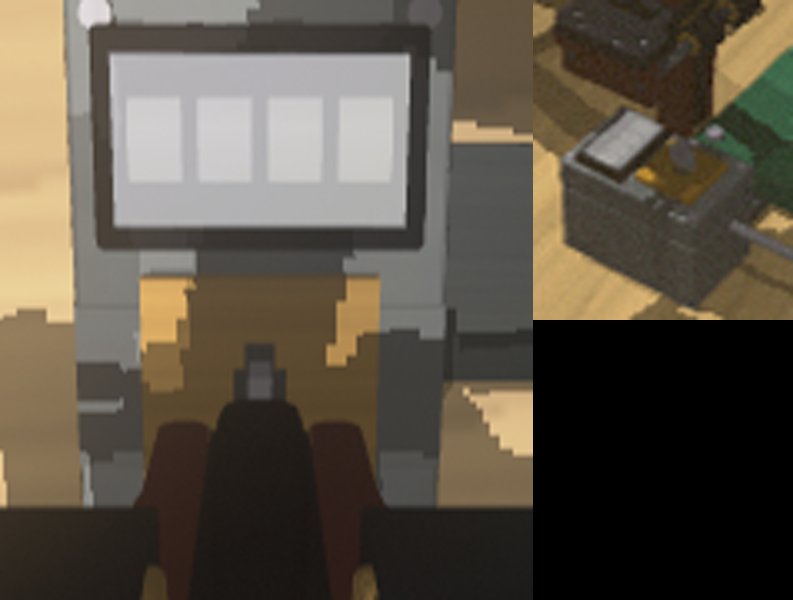

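The crop shows the bit, at (260,380), directly over the keyhole at (260,360) and in line with it. I'll descend gently.

Request:
arm_command:
  motion:
    - {"ax": 0,"ay": 0,"az": -0.003,"tx": -0.04,"ty": 0,"tz": -0.2,"jaw": 0.6}
    - {"ax": 0,"ay": 0,"az": -0.003,"tx": -0.04,"ty": 0,"tz": -0.4,"jaw": 0.6}
    - {"ax": 0,"ay": 0,"az": -0.003,"tx": -0.04,"ty": 0,"tz": -0.55,"jaw": 0.6}
    - {"ax": 0,"ay": 0,"az": -0.003,"tx": -0.04,"ty": 0,"tz": -0.7,"jaw": 0.6}
    - {"ax": 0,"ay": 0,"az": -0.003,"tx": -0.04,"ty": 0,"tz": -0.7,"jaw": 0.6}

```text
clock: 8.7
tcp_pos: [578.7, -50.2, 120.4]
eef_rot: [-0.0, 0.026, 1.0, -0.0]
force: [-0.6, -0.5, -0.2]
width: 12.0
finger_force: 30.0
```

Request:
arm_command:
  motion:
    - {"ax": 0,"ay": 0,"az": 0,"tx": 0,"ty": 0,"tz": -0.2,"jaw": 0.6}
    - {"ax": 0,"ay": 0,"az": 0,"tx": 0,"ty": 0,"tz": -0.4,"jaw": 0.6}
    - {"ax": 0,"ay": 0,"az": 0,"tx": 0,"ty": 0,"tz": -0.6,"jaw": 0.6}
    - {"ax": 0,"ay": 0,"az": 0,"tx": 0,"ty": 0,"tz": -0.8,"jaw": 0.6}
    - {"ax": 0,"ay": 0,"az": 0,"tx": 0,"ty": 0,"tz": -0.8,"jaw": 0.6}

```text
clock: 9.32
tcp_pos: [578.7, -50.2, 112.4]
eef_rot: [-0.0, 0.026, 1.0, -0.0]
force: [0.2, -0.6, -1.0]
width: 11.7
finger_force: 30.0
```

Free so far. About 10 mm remains to the floor.

Request:
arm_command:
  motion:
    - {"ax": 0,"ay": 0,"az": 0,"tx": 0,"ty": 0,"tz": -0.2,"jaw": 0.6}
    - {"ax": 0,"ay": 0,"az": 0,"tx": 0,"ty": 0,"tz": -0.4,"jaw": 0.6}
    - {"ax": 0,"ay": 0,"az": 0,"tx": 0,"ty": 0,"tz": -0.6,"jaw": 0.6}
    - {"ax": 0,"ay": 0,"az": 0,"tx": 0,"ty": 0,"tz": -0.75,"jaw": 0.6}
    - {"ax": 0,"ay": 0,"az": 0,"tx": 0,"ty": 0,"tz": -0.85,"jaw": 0.6}
    - {"ax": 0,"ay": 0,"az": 0,"tx": 0,"ty": 0,"tz": -0.9,"jaw": 0.6}
    - {"ax": 0,"ay": 0,"az": 0,"tx": 0,"ty": 0,"tz": -0.9,"jaw": 0.6}

```text
clock: 10.2
tcp_pos: [578.8, -50.2, 103.6]
eef_rot: [-0.0, 0.026, 1.0, -0.0]
force: [0.0, 0.6, -0.8]
width: 11.8
finger_force: 30.0
```

Request:
arm_command:
  motion:
    - {"ax": 0,"ay": 0,"az": 0,"tx": 0,"ty": 0,"tz": -0.06,"jaw": 0.6}
    - {"ax": 0,"ay": 0,"az": 0,"tx": 0,"ty": 0,"tz": -0.12,"jaw": 0.6}
    - {"ax": 0,"ay": 0,"az": 0,"tx": 0,"ty": 0,"tz": -0.12,"jaw": 0.6}

```text
clock: 10.58
tcp_pos: [578.8, -50.2, 102.4]
eef_rot: [-0.0, 0.026, 1.0, -0.0]
force: [-0.4, 0.7, -0.8]
width: 12.0
finger_force: 30.0
```

Request:
arm_command:
  motion:
    - {"ax": 0,"ay": 0,"az": 0,"tx": 0,"ty": 0,"tz": -0.05,"jaw": 0.6}
    - {"ax": 0,"ay": 0,"az": 0,"tx": 0,"ty": 0,"tz": -0.1,"jaw": 0.6}
    - {"ax": 0,"ay": 0,"az": 0,"tx": 0,"ty": 0,"tz": -0.1,"jaw": 0.6}

```text
clock: 10.95
tcp_pos: [578.9, -50.2, 102.0]
eef_rot: [0.0, 0.026, 1.0, -0.0]
force: [-0.8, 0.9, 4.4]
width: 11.8
finger_force: 30.0
```

```bash
cat > st.py <<'E'
from h import *
st,M=axes(); print(round(float(st["clock"]),2),"j",np.round(st["joint_positions"],3),"p",np.round(st["tcp_pos"],2),"yaw",round(float(np.arctan2(M[1,1],M[0,1])),4),"F",np.round(st["force"],2),"T",np.round(st["wrist_torque"],3),"tau6",round(float(st["tau"][5]),3))
E
python3 st.py
```

```text
10.95 j [-0.205  0.464  1.68  -0.     0.997 -1.723] p [578.94 -50.23 101.95] yaw 1.5181 F [-0.82  0.89  4.39] T [0.082 0.118 0.029] tau6 -0.0
```

Seated: the floor gives 4.4 N and the tip depth matches. Now the clockwise turn, with averaged torque readings at each step.

```bash
cat > tq.py <<'E'
from h import *
r=[]
for i in range(6):
    optics.snapshot("wrist"); st,M=axes(); r.append([np.arctan2(M[1,1],M[0,1]),st["wrist_torque"][2],*st["force"],*st["tcp_pos"],st["width"]])
r=np.array(r); print(round(float(st["clock"]),2),"turn",round(r[:,0].mean()-1.5185,4),"Tz",r[:,1].mean().round(4),"+-",r[:,1].std().round(4),"F",r[:,2:5].mean(0).round(2),"p",r[:,5:8].mean(0).round(2),"w",r[:,8].mean().round(2))
E
python3 tq.py
```

```text
11.25 turn -0.0005 Tz -0.014 +- 0.0108 F [-1.27 -0.04  5.39] p [578.96 -50.23 101.96] w 11.89
```

Request:
arm_command:
  motion:
    - {"ax": 0,"ay": 0,"az": -0.05,"tx": 0,"ty": 0,"tz": 0.03,"jaw": 0.6}
    - {"ax": 0,"ay": 0,"az": -0.1,"tx": 0,"ty": 0,"tz": 0.03,"jaw": 0.6}
    - {"ax": 0,"ay": 0,"az": -0.16,"tx": 0,"ty": 0,"tz": 0.03,"jaw": 0.6}
    - {"ax": 0,"ay": 0,"az": -0.22,"tx": 0,"ty": 0,"tz": 0.03,"jaw": 0.6}
    - {"ax": 0,"ay": 0,"az": -0.22,"tx": 0,"ty": 0,"tz": 0.03,"jaw": 0.6}

```text
clock: 11.88
tcp_pos: [579.0, -50.6, 102.0]
eef_rot: [0.0, 0.136, 0.991, -0.0]
force: [-0.4, -1.6, 2.7]
width: 12.0
finger_force: 30.0
```

```bash
python3 tq.py
```

```text
12.18 turn -0.2195 Tz 0.0056 +- 0.0243 F [-1.47 -2.01  4.72] p [579.04 -50.54 101.98] w 12.06
```

Request:
arm_command:
  motion:
    - {"ax": 0,"ay": 0,"az": -0.04,"tx": 0,"ty": 0,"tz": 0,"jaw": 0.6}
    - {"ax": 0,"ay": 0,"az": -0.08,"tx": 0,"ty": 0,"tz": 0,"jaw": 0.6}
    - {"ax": 0,"ay": 0,"az": -0.08,"tx": 0,"ty": 0,"tz": 0,"jaw": 0.6}

```text
clock: 12.55
tcp_pos: [579.0, -50.7, 102.0]
eef_rot: [0.0, 0.175, 0.984, -0.0]
force: [-1.3, -3.4, 5.7]
width: 11.7
finger_force: 30.0
```

```bash
python3 tq.py
```

```text
12.85 turn -0.2999 Tz 0.0214 +- 0.0253 F [-1.1  -3.04  5.15] p [579.   -50.65 101.97] w 11.78
```

Request:
arm_command:
  motion:
    - {"ax": 0,"ay": 0,"az": -0.04,"tx": 0,"ty": 0,"tz": 0,"jaw": 0.6}
    - {"ax": 0,"ay": 0,"az": -0.06,"tx": 0,"ty": 0,"tz": 0,"jaw": 0.6}
    - {"ax": 0,"ay": 0,"az": -0.06,"tx": 0,"ty": 0,"tz": 0,"jaw": 0.6}

```text
clock: 13.22
tcp_pos: [579.0, -50.7, 102.0]
eef_rot: [0.0, 0.205, 0.979, -0.0]
force: [-1.4, -2.3, 5.0]
width: 11.6
finger_force: 30.0
```

```bash
python3 tq.py
```

```text
13.53 turn -0.3599 Tz 0.029 +- 0.0271 F [-1.62 -3.15  5.12] p [578.95 -50.74 101.96] w 11.71
```

Request:
arm_command:
  motion:
    - {"ax": 0,"ay": 0,"az": -0.04,"tx": 0,"ty": 0,"tz": 0,"jaw": 0.6}
    - {"ax": 0,"ay": 0,"az": -0.06,"tx": 0,"ty": 0,"tz": 0,"jaw": 0.6}
    - {"ax": 0,"ay": 0,"az": -0.06,"tx": 0,"ty": 0,"tz": 0,"jaw": 0.6}

```text
clock: 13.9
tcp_pos: [578.9, -50.8, 102.0]
eef_rot: [0.0, 0.234, 0.972, -0.001]
force: [-1.6, -3.4, 6.2]
width: 11.6
finger_force: 30.0
```

```bash
python3 tq.py
```

```text
14.2 turn -0.4199 Tz 0.0305 +- 0.0377 F [-1.41 -3.41  5.18] p [578.92 -50.83 101.97] w 11.82
```

Request:
arm_command:
  motion:
    - {"ax": 0,"ay": 0,"az": -0.04,"tx": 0,"ty": 0,"tz": 0,"jaw": 0.6}
    - {"ax": 0,"ay": 0,"az": -0.06,"tx": 0,"ty": 0,"tz": 0,"jaw": 0.6}
    - {"ax": 0,"ay": 0,"az": -0.06,"tx": 0,"ty": 0,"tz": 0,"jaw": 0.6}

```text
clock: 14.58
tcp_pos: [578.9, -50.9, 102.0]
eef_rot: [0.0, 0.263, 0.965, -0.001]
force: [-1.6, -3.6, 5.7]
width: 11.5
finger_force: 30.0
```

```bash
python3 tq.py
```

```text
14.88 turn -0.4798 Tz 0.035 +- 0.0259 F [-1.7  -3.46  5.61] p [578.87 -50.91 101.96] w 11.86
```

Request:
arm_command:
  motion:
    - {"ax": 0,"ay": 0,"az": -0.04,"tx": 0,"ty": -0.04,"tz": 0.02,"jaw": 0.6}
    - {"ax": 0,"ay": 0,"az": -0.06,"tx": 0,"ty": -0.05,"tz": 0.02,"jaw": 0.6}
    - {"ax": 0,"ay": 0,"az": -0.06,"tx": 0,"ty": -0.05,"tz": 0.02,"jaw": 0.6}

```text
clock: 15.25
tcp_pos: [578.8, -51.0, 102.0]
eef_rot: [-0.0, 0.292, 0.956, -0.0]
force: [-1.9, -4.5, 4.7]
width: 11.9
finger_force: 30.0
```

```bash
python3 tq.py
```

```text
15.55 turn -0.5399 Tz 0.0231 +- 0.0152 F [-1.42 -4.24  5.06] p [578.8  -51.   101.97] w 11.73
```

Request:
arm_command:
  motion:
    - {"ax": 0,"ay": 0,"az": -0.03,"tx": 0,"ty": 0,"tz": 0,"jaw": 0.6}
    - {"ax": 0,"ay": 0,"az": -0.06,"tx": 0,"ty": 0,"tz": 0,"jaw": 0.6}
    - {"ax": 0,"ay": 0,"az": -0.06,"tx": 0,"ty": 0,"tz": 0,"jaw": 0.6}

```text
clock: 15.92
tcp_pos: [578.8, -51.1, 102.0]
eef_rot: [0.0, 0.321, 0.947, -0.0]
force: [-2.0, -4.4, 5.9]
width: 11.6
finger_force: 30.0
```

```bash
python3 tq.py
```

```text
16.23 turn -0.6 Tz 0.0452 +- 0.041 F [-1.87 -4.73  4.84] p [578.75 -51.08 101.98] w 11.92
```

Request:
arm_command:
  motion:
    - {"ax": 0,"ay": 0,"az": -0.02,"tx": 0,"ty": -0.06,"tz": 0,"jaw": 0.6}
    - {"ax": 0,"ay": 0,"az": -0.05,"tx": 0,"ty": -0.06,"tz": 0,"jaw": 0.6}
    - {"ax": 0,"ay": 0,"az": -0.05,"tx": 0,"ty": -0.06,"tz": 0,"jaw": 0.6}

```text
clock: 16.6
tcp_pos: [578.7, -51.2, 102.0]
eef_rot: [-0.0, 0.344, 0.939, -0.0]
force: [-1.7, -3.5, 6.0]
width: 12.2
finger_force: 30.0
```

```bash
python3 tq.py
```

```text
16.9 turn -0.6502 Tz 0.0286 +- 0.031 F [-2.06 -3.31  5.62] p [578.7  -51.25 101.97] w 11.76
```

Request:
arm_command:
  motion:
    - {"ax": 0,"ay": 0,"az": -0.03,"tx": 0,"ty": 0,"tz": 0,"jaw": 0.6}
    - {"ax": 0,"ay": 0,"az": -0.06,"tx": -0.01,"ty": -0.01,"tz": 0,"jaw": 0.6}
    - {"ax": 0,"ay": 0,"az": -0.06,"tx": -0.01,"ty": -0.01,"tz": 0,"jaw": 0.6}

```text
clock: 17.27
tcp_pos: [578.6, -51.3, 102.0]
eef_rot: [-0.0, 0.372, 0.928, -0.0]
force: [-1.1, -2.7, 6.1]
width: 11.8
finger_force: 30.0
```

```bash
python3 tq.py
```

```text
17.57 turn -0.7102 Tz 0.0454 +- 0.0079 F [-1.8  -2.89  5.38] p [578.61 -51.34 101.98] w 11.78
```

Request:
arm_command:
  motion:
    - {"ax": 0,"ay": 0,"az": -0.03,"tx": 0,"ty": 0,"tz": 0,"jaw": 0.6}
    - {"ax": 0,"ay": 0,"az": -0.06,"tx": -0.01,"ty": -0.01,"tz": 0,"jaw": 0.6}
    - {"ax": 0,"ay": 0,"az": -0.06,"tx": -0.01,"ty": -0.01,"tz": 0,"jaw": 0.6}

```text
clock: 17.95
tcp_pos: [578.5, -51.4, 102.0]
eef_rot: [-0.0, 0.4, 0.917, -0.0]
force: [-1.5, -3.6, 5.5]
width: 12.0
finger_force: 30.0
```

```bash
python3 tq.py
```

```text
18.25 turn -0.7702 Tz 0.0263 +- 0.015 F [-2.01 -3.48  5.43] p [578.53 -51.41 101.96] w 11.98
```

Request:
arm_command:
  motion:
    - {"ax": 0,"ay": 0,"az": -0.03,"tx": -0.01,"ty": -0.01,"tz": 0,"jaw": 0.6}
    - {"ax": 0,"ay": 0,"az": -0.06,"tx": -0.01,"ty": -0.02,"tz": 0,"jaw": 0.6}
    - {"ax": 0,"ay": 0,"az": -0.06,"tx": -0.01,"ty": -0.02,"tz": 0,"jaw": 0.6}

```text
clock: 18.62
tcp_pos: [578.4, -51.5, 102.0]
eef_rot: [-0.0, 0.427, 0.904, 0.0]
force: [-1.9, -2.3, 5.3]
width: 12.1
finger_force: 30.0
```

```bash
python3 tq.py
```

```text
18.93 turn -0.8302 Tz 0.039 +- 0.022 F [-1.76 -2.95  5.47] p [578.43 -51.53 101.97] w 11.85
```

Request:
arm_command:
  motion:
    - {"ax": 0,"ay": 0,"az": -0.03,"tx": 0,"ty": -0.01,"tz": 0,"jaw": 0.6}
    - {"ax": 0,"ay": 0,"az": -0.06,"tx": -0.01,"ty": -0.01,"tz": 0,"jaw": 0.6}
    - {"ax": 0,"ay": 0,"az": -0.06,"tx": -0.01,"ty": -0.01,"tz": 0,"jaw": 0.6}

```text
clock: 19.3
tcp_pos: [578.3, -51.6, 101.9]
eef_rot: [-0.0, 0.454, 0.891, 0.0]
force: [-1.6, -2.8, 4.9]
width: 12.2
finger_force: 30.0
```

```bash
python3 tq.py
```

```text
19.6 turn -0.8902 Tz 0.0357 +- 0.0185 F [-1.82 -2.62  5.78] p [578.34 -51.6  101.97] w 11.84
```

Request:
arm_command:
  motion:
    - {"ax": 0,"ay": 0,"az": -0.03,"tx": -0.01,"ty": 0,"tz": 0,"jaw": 0.6}
    - {"ax": 0,"ay": 0,"az": -0.06,"tx": -0.01,"ty": -0.01,"tz": 0,"jaw": 0.6}
    - {"ax": 0,"ay": 0,"az": -0.06,"tx": -0.01,"ty": -0.01,"tz": 0,"jaw": 0.6}

```text
clock: 19.98
tcp_pos: [578.2, -51.7, 102.0]
eef_rot: [-0.0, 0.481, 0.877, 0.0]
force: [-1.0, -2.4, 5.0]
width: 11.7
finger_force: 30.0
```

```bash
python3 tq.py
```

```text
20.27 turn -0.9502 Tz 0.051 +- 0.0174 F [-1.7  -2.86  5.37] p [578.23 -51.66 101.97] w 11.82
```

Request:
arm_command:
  motion:
    - {"ax": 0,"ay": 0,"az": -0.03,"tx": -0.01,"ty": 0,"tz": 0,"jaw": 0.6}
    - {"ax": 0,"ay": 0,"az": -0.06,"tx": -0.01,"ty": -0.01,"tz": 0,"jaw": 0.6}
    - {"ax": 0,"ay": 0,"az": -0.06,"tx": -0.01,"ty": -0.01,"tz": 0,"jaw": 0.6}

```text
clock: 20.65
tcp_pos: [578.1, -51.7, 102.0]
eef_rot: [-0.0, 0.507, 0.862, 0.0]
force: [-2.1, -2.1, 5.5]
width: 11.7
finger_force: 30.0
```

```bash
python3 tq.py
```

```text
20.95 turn -1.0103 Tz 0.0193 +- 0.0185 F [-1.74 -2.82  5.36] p [578.13 -51.73 101.97] w 11.9
```

Request:
arm_command:
  motion:
    - {"ax": 0,"ay": 0,"az": -0.03,"tx": -0.01,"ty": 0,"tz": 0,"jaw": 0.6}
    - {"ax": 0,"ay": 0,"az": -0.06,"tx": -0.01,"ty": -0.01,"tz": 0,"jaw": 0.6}
    - {"ax": 0,"ay": 0,"az": -0.06,"tx": -0.01,"ty": -0.01,"tz": 0,"jaw": 0.6}

```text
clock: 21.32
tcp_pos: [578.0, -51.8, 101.9]
eef_rot: [-0.0, 0.532, 0.846, 0.0]
force: [-2.2, -3.1, 4.8]
width: 12.1
finger_force: 30.0
```

```bash
python3 tq.py
```

```text
21.62 turn -1.0703 Tz 0.0445 +- 0.0216 F [-1.65 -2.03  5.7 ] p [578.02 -51.8  101.96] w 11.91
```

Request:
arm_command:
  motion:
    - {"ax": 0,"ay": 0,"az": -0.03,"tx": -0.01,"ty": 0,"tz": 0,"jaw": 0.6}
    - {"ax": 0,"ay": 0,"az": -0.05,"tx": -0.01,"ty": 0,"tz": 0,"jaw": 0.6}
    - {"ax": 0,"ay": 0,"az": -0.05,"tx": -0.01,"ty": 0,"tz": 0,"jaw": 0.6}

```text
clock: 22.0
tcp_pos: [577.9, -51.8, 102.0]
eef_rot: [-0.0, 0.553, 0.833, 0.0]
force: [-2.4, -2.4, 6.0]
width: 11.7
finger_force: 30.0
```

```bash
python3 tq.py
```

```text
22.3 turn -1.1202 Tz 0.0431 +- 0.0272 F [-2.07 -2.69  5.34] p [577.91 -51.82 101.97] w 11.86
```

Request:
arm_command:
  motion:
    - {"ax": 0,"ay": 0,"az": -0.03,"tx": -0.01,"ty": 0,"tz": 0,"jaw": 0.6}
    - {"ax": 0,"ay": 0,"az": -0.05,"tx": -0.01,"ty": 0,"tz": 0,"jaw": 0.6}
    - {"ax": 0,"ay": 0,"az": -0.05,"tx": -0.01,"ty": 0,"tz": 0,"jaw": 0.6}

```text
clock: 22.68
tcp_pos: [577.8, -51.9, 101.9]
eef_rot: [-0.0, 0.574, 0.819, 0.0]
force: [-1.9, -2.6, 6.0]
width: 11.9
finger_force: 30.0
```

```bash
python3 tq.py
```

```text
22.98 turn -1.1702 Tz 0.0825 +- 0.0296 F [-1.96 -2.53  5.26] p [577.8  -51.85 101.96] w 11.93
```

Request:
arm_command:
  motion:
    - {"ax": 0,"ay": 0,"az": -0.02,"tx": -0.01,"ty": 0,"tz": 0,"jaw": 0.6}
    - {"ax": 0,"ay": 0,"az": -0.04,"tx": -0.01,"ty": 0,"tz": 0,"jaw": 0.6}
    - {"ax": 0,"ay": 0,"az": -0.04,"tx": -0.01,"ty": 0,"tz": 0,"jaw": 0.6}

```text
clock: 23.35
tcp_pos: [577.7, -51.9, 102.0]
eef_rot: [-0.0, 0.59, 0.807, 0.0]
force: [-2.1, -2.3, 5.8]
width: 11.6
finger_force: 30.0
```

```bash
python3 tq.py
```

```text
23.65 turn -1.2101 Tz 0.0956 +- 0.0299 F [-1.38 -2.5   5.6 ] p [577.71 -51.86 101.96] w 11.89
```

Request:
arm_command:
  motion:
    - {"ax": 0,"ay": 0,"az": -0.02,"tx": 0,"ty": 0,"tz": 0,"jaw": 0.6}
    - {"ax": 0,"ay": 0,"az": -0.04,"tx": -0.01,"ty": 0,"tz": 0,"jaw": 0.6}
    - {"ax": 0,"ay": 0,"az": -0.04,"tx": -0.01,"ty": 0,"tz": 0,"jaw": 0.6}

```text
clock: 24.02
tcp_pos: [577.7, -51.9, 102.0]
eef_rot: [-0.0, 0.606, 0.795, 0.0]
force: [-1.2, -2.5, 6.4]
width: 11.6
finger_force: 30.0
```

```bash
python3 tq.py; python3 tq.py
```

```text
24.32 turn -1.25 Tz 0.1185 +- 0.0353 F [-1.78 -2.75  5.23] p [577.67 -51.89 101.98] w 11.72
24.62 turn -1.25 Tz 0.1503 +- 0.024 F [-1.61 -2.65  5.92] p [577.65 -51.89 101.97] w 11.89
```

Request:
arm_command:
  motion:
    - {"ax": 0,"ay": 0,"az": -0.02,"tx": 0,"ty": 0,"tz": 0,"jaw": 0.6}
    - {"ax": 0,"ay": 0,"az": -0.04,"tx": 0,"ty": 0,"tz": 0,"jaw": 0.6}
    - {"ax": 0,"ay": 0,"az": -0.04,"tx": 0,"ty": 0,"tz": 0,"jaw": 0.6}

```text
clock: 25.0
tcp_pos: [577.6, -51.9, 102.0]
eef_rot: [-0.0, 0.622, 0.783, -0.0]
force: [-1.2, -2.9, 5.3]
width: 11.9
finger_force: 30.0
```

```bash
python3 tq.py; python3 tq.py
```

```text
25.3 turn -1.2899 Tz 0.1791 +- 0.02 F [-2.15 -2.48  5.62] p [577.58 -51.89 101.97] w 11.93
25.6 turn -1.2899 Tz 0.1614 +- 0.0198 F [-1.84 -2.95  5.64] p [577.58 -51.9  101.96] w 11.8
```

Request:
arm_command:
  motion:
    - {"ax": 0,"ay": 0,"az": -0.03,"tx": 0,"ty": 0,"tz": 0,"jaw": 0.6}
    - {"ax": 0,"ay": 0,"az": -0.05,"tx": 0,"ty": 0,"tz": 0,"jaw": 0.6}
    - {"ax": 0,"ay": 0,"az": -0.05,"tx": 0,"ty": 0,"tz": 0,"jaw": 0.6}

```text
clock: 25.98
tcp_pos: [577.5, -51.9, 102.0]
eef_rot: [-0.0, 0.641, 0.767, -0.0]
force: [-2.1, -3.1, 6.5]
width: 12.0
finger_force: 30.0
```

```bash
python3 tq.py; python3 tq.py; python3 tq.py
```

```text
26.27 turn -1.3398 Tz 0.2024 +- 0.0134 F [-2.39 -2.56  5.72] p [577.5  -51.9  101.97] w 11.92
26.57 turn -1.3398 Tz 0.2079 +- 0.0487 F [-2.41 -2.65  5.85] p [577.49 -51.91 101.96] w 11.92
26.88 turn -1.3397 Tz 0.224 +- 0.018 F [-2.01 -2.38  5.71] p [577.5  -51.9  101.97] w 11.8
```

Reaction of about 0.21 N m, less 0.035 friction, gives about 0.08–0.09 rad of stop give. That counts as zeroed and is well short of bent. Turning back home along the same arc.

Request:
arm_command:
  motion:
    - {"ax": 0,"ay": 0,"az": 0.05,"tx": 0.01,"ty": 0,"tz": 0,"jaw": 0.6}
    - {"ax": 0,"ay": 0,"az": 0.12,"tx": 0.02,"ty": 0.01,"tz": 0,"jaw": 0.6}
    - {"ax": 0,"ay": 0,"az": 0.2,"tx": 0.03,"ty": 0.01,"tz": 0,"jaw": 0.6}
    - {"ax": 0,"ay": 0,"az": 0.3,"tx": 0.04,"ty": 0.02,"tz": 0,"jaw": 0.6}
    - {"ax": 0,"ay": 0,"az": 0.4,"tx": 0.06,"ty": 0.03,"tz": 0,"jaw": 0.6}
    - {"ax": 0,"ay": 0,"az": 0.5,"tx": 0.07,"ty": 0.05,"tz": 0,"jaw": 0.6}
    - {"ax": 0,"ay": 0,"az": 0.6,"tx": 0.08,"ty": 0.06,"tz": 0,"jaw": 0.6}
    - {"ax": 0,"ay": 0,"az": 0.7,"tx": 0.09,"ty": 0.07,"tz": 0,"jaw": 0.6}
    - {"ax": 0,"ay": 0,"az": 0.8,"tx": 0.1,"ty": 0.09,"tz": 0,"jaw": 0.6}
    - {"ax": 0,"ay": 0,"az": 0.9,"tx": 0.1,"ty": 0.11,"tz": 0,"jaw": 0.6}
    - {"ax": 0,"ay": 0,"az": 1.0,"tx": 0.11,"ty": 0.13,"tz": 0,"jaw": 0.6}
    - {"ax": 0,"ay": 0,"az": 1.1,"tx": 0.12,"ty": 0.14,"tz": 0,"jaw": 0.6}
    - {"ax": 0,"ay": 0,"az": 1.18,"tx": 0.12,"ty": 0.16,"tz": 0,"jaw": 0.6}
    - {"ax": 0,"ay": 0,"az": 1.26,"tx": 0.12,"ty": 0.18,"tz": 0,"jaw": 0.6}
    - {"ax": 0,"ay": 0,"az": 1.31,"tx": 0.12,"ty": 0.18,"tz": 0,"jaw": 0.6}
    - {"ax": 0,"ay": 0,"az": 1.34,"tx": 0.12,"ty": 0.19,"tz": 0,"jaw": 0.6}
    - {"ax": 0,"ay": 0,"az": 1.34,"tx": 0.12,"ty": 0.19,"tz": 0,"jaw": 0.6}

```text
clock: 29.0
tcp_pos: [578.9, -50.0, 101.9]
eef_rot: [-0.0, 0.026, 1.0, 0.0]
force: [-1.4, -3.4, 4.6]
width: 12.1
finger_force: 30.0
```

```bash
python3 tq.py
```

```text
29.3 turn -0.0003 Tz -0.0033 +- 0.0275 F [-1.32 -3.2   4.91] p [578.93 -50.05 101.97] w 11.9
```

Request:
arm_command:
  motion:
    - {"ax": 0,"ay": 0,"az": 0.03,"tx": 0,"ty": 0,"tz": 0,"jaw": 0.6}
    - {"ax": 0,"ay": 0,"az": 0.05,"tx": 0,"ty": 0,"tz": 0,"jaw": 0.6}
    - {"ax": 0,"ay": 0,"az": 0.05,"tx": 0,"ty": 0,"tz": 0,"jaw": 0.6}

```text
clock: 29.68
tcp_pos: [578.9, -50.0, 102.0]
eef_rot: [0.0, 0.001, 1.0, 0.0]
force: [-2.0, -3.7, 5.3]
width: 11.9
finger_force: 30.0
```

```bash
python3 tq.py; python3 tq.py
```

```text
29.98 turn 0.0496 Tz -0.0415 +- 0.0267 F [-1.56 -2.39  4.73] p [578.92 -49.97 101.96] w 11.86
30.27 turn 0.0496 Tz -0.0225 +- 0.0134 F [-2.1  -2.48  4.91] p [578.93 -49.98 101.96] w 12.02
```

Request:
arm_command:
  motion:
    - {"ax": 0,"ay": 0,"az": 0.02,"tx": 0,"ty": 0,"tz": 0,"jaw": 0.6}
    - {"ax": 0,"ay": 0,"az": 0.03,"tx": 0,"ty": 0,"tz": 0,"jaw": 0.6}
    - {"ax": 0,"ay": 0,"az": 0.03,"tx": 0,"ty": 0,"tz": 0,"jaw": 0.6}

```text
clock: 30.65
tcp_pos: [578.9, -49.9, 101.9]
eef_rot: [-0.0, -0.014, 1.0, 0.0]
force: [-1.4, -2.2, 4.3]
width: 11.9
finger_force: 30.0
```

```bash
python3 tq.py; python3 tq.py
```

```text
30.95 turn 0.0796 Tz -0.0034 +- 0.0281 F [-1.45 -2.47  4.93] p [578.93 -49.93 101.95] w 11.77
31.25 turn 0.0796 Tz -0.0464 +- 0.0275 F [-1.2  -2.47  4.74] p [578.93 -49.94 101.96] w 11.86
```

Request:
arm_command:
  motion:
    - {"ax": 0,"ay": 0,"az": -0.04,"tx": 0,"ty": 0,"tz": 0,"jaw": 0.6}
    - {"ax": 0,"ay": 0,"az": -0.08,"tx": 0,"ty": -0.02,"tz": 0,"jaw": 0.6}
    - {"ax": 0,"ay": 0,"az": -0.08,"tx": 0,"ty": -0.02,"tz": 0.1,"jaw": 0.6}
    - {"ax": 0,"ay": 0,"az": -0.08,"tx": 0,"ty": -0.02,"tz": 0.3,"jaw": 0.6}
    - {"ax": 0,"ay": 0,"az": -0.08,"tx": 0,"ty": -0.02,"tz": 0.5,"jaw": 0.6}
    - {"ax": 0,"ay": 0,"az": -0.08,"tx": 0,"ty": -0.02,"tz": 0.5,"jaw": 0.6}

```text
clock: 32.0
tcp_pos: [579.0, -50.3, 107.0]
eef_rot: [0.0, 0.026, 1.0, 0.0]
force: [1.0, 0.0, -1.3]
width: 12.1
finger_force: 30.0
```

```bash
python3 tq.py
```

```text
Traceback (most recent call last):
  File "tq.py", line 4, in <module>
    optics.snapshot("wrist"); st,M=axes(); r.append([np.arctan2(M[1,1],M[0,1]),st["wrist_torque"][2],*st["force"],*st["tcp_pos"],st["width"]])
    ~~~~~~~~~~~~~~~^^^^^^^^^
ValueError: 200 camera calls are used up
```

The camera budget is spent, so the rest runs on the recorded stand pose, (482.5, -252.8, 50.0) at yaw 2.141. The key is coming out freely.

Request:
arm_command:
  motion:
    - {"ax": 0,"ay": 0,"az": 0,"tx": 0,"ty": 0,"tz": 0.2,"jaw": 0.6}
    - {"ax": 0,"ay": 0,"az": 0,"tx": 0,"ty": 0,"tz": 0.4,"jaw": 0.6}
    - {"ax": 0,"ay": 0,"az": 0,"tx": 0,"ty": 0,"tz": 0.6,"jaw": 0.6}
    - {"ax": 0,"ay": 0,"az": 0,"tx": 0,"ty": 0,"tz": 0.8,"jaw": 0.6}

```text
clock: 32.5
tcp_pos: [579.0, -50.4, 115.1]
eef_rot: [0.0, 0.026, 1.0, -0.0]
force: [-0.3, -0.5, 0.9]
width: 11.7
finger_force: 30.0
```

Request:
arm_command:
  motion:
    - {"ax": 0,"ay": 0,"az": 0,"tx": 0,"ty": 0,"tz": 0.8,"jaw": 0.6}
    - {"ax": 0,"ay": 0,"az": 0,"tx": 0,"ty": 0,"tz": 2,"jaw": 0.6}
    - {"ax": 0,"ay": 0,"az": 0,"tx": 0,"ty": 0,"tz": 3.6,"jaw": 0.6}
    - {"ax": 0,"ay": 0,"az": 0,"tx": 0,"ty": 0,"tz": 4.6,"jaw": 0.6}
    - {"ax": 0,"ay": 0,"az": 0.05,"tx": -0.7,"ty": -1.5,"tz": 4.8,"jaw": 0.6}
    - {"ax": 0,"ay": 0,"az": 0.12,"tx": -1.8,"ty": -3.8,"tz": 4.8,"jaw": 0.6}
    - {"ax": 0,"ay": 0,"az": 0.19,"tx": -3,"ty": -6.3,"tz": 4.8,"jaw": 0.6}
    - {"ax": 0,"ay": 0,"az": 0.27,"tx": -4.2,"ty": -8.8,"tz": 4.8,"jaw": 0.6}
    - {"ax": 0,"ay": 0,"az": 0.35,"tx": -5.4,"ty": -11.3,"tz": 4.8,"jaw": 0.6}
    - {"ax": 0,"ay": 0,"az": 0.43,"tx": -6.6,"ty": -13.8,"tz": 4.8,"jaw": 0.6}
    - {"ax": 0,"ay": 0,"az": 0.5,"tx": -7.8,"ty": -16.3,"tz": 4.6,"jaw": 0.6}
    - {"ax": 0,"ay": 0,"az": 0.57,"tx": -8.9,"ty": -18.6,"tz": 3.6,"jaw": 0.6}
    - {"ax": 0,"ay": 0,"az": 0.623,"tx": -9.65,"ty": -20.26,"tz": 2,"jaw": 0.6}
    - {"ax": 0,"ay": 0,"az": 0.623,"tx": -9.65,"ty": -20.26,"tz": 0,"jaw": 0.6}
    - {"ax": 0,"ay": 0,"az": 0.623,"tx": -9.65,"ty": -20.26,"tz": -2,"jaw": 0.6}
    - {"ax": 0,"ay": 0,"az": 0.623,"tx": -9.65,"ty": -20.26,"tz": -3,"jaw": 0.6}
    - {"ax": 0,"ay": 0,"az": 0.623,"tx": -9.65,"ty": -20.26,"tz": -3,"jaw": 0.6}

```text
clock: 34.62
tcp_pos: [482.2, -252.8, 84.8]
eef_rot: [-0.0, -0.281, 0.96, 0.0]
force: [-0.2, 1.1, -0.1]
width: 11.8
finger_force: 30.0
```

```bash
python3 st.py
```

```text
34.62 j [-0.61   0.445  1.776 -0.     0.921 -2.751] p [ 482.23 -252.8    84.75] yaw 2.1411 F [-0.25  1.08 -0.14] T [ 0.119 -0.116 -0.015] tau6 -0.0
```

Request:
arm_command:
  motion:
    - {"ax": 0,"ay": 0,"az": 0,"tx": 0,"ty": 0,"tz": -0.5,"jaw": 0.6}
    - {"ax": 0,"ay": 0,"az": 0,"tx": 0,"ty": 0,"tz": -0.9,"jaw": 0.6}
    - {"ax": 0,"ay": 0,"az": 0,"tx": 0,"ty": 0,"tz": -1.1,"jaw": 0.6}
    - {"ax": 0,"ay": 0,"az": 0,"tx": 0,"ty": 0,"tz": -1.3,"jaw": 0.6}
    - {"ax": 0,"ay": 0,"az": 0,"tx": 0,"ty": 0,"tz": -1.3,"jaw": 0.6}

```text
clock: 35.25
tcp_pos: [482.4, -253.0, 71.8]
eef_rot: [-0.0, -0.281, 0.96, 0.0]
force: [-0.2, -0.3, 0.4]
width: 11.8
finger_force: 30.0
```

Request:
arm_command:
  motion:
    - {"ax": 0,"ay": 0,"az": 0,"tx": 0,"ty": 0,"tz": -0.2,"jaw": 0.6}
    - {"ax": 0,"ay": 0,"az": 0,"tx": 0,"ty": 0,"tz": -0.4,"jaw": 0.6}
    - {"ax": 0,"ay": 0,"az": 0,"tx": 0,"ty": 0,"tz": -0.6,"jaw": 0.6}
    - {"ax": 0,"ay": 0,"az": 0,"tx": 0,"ty": 0,"tz": -0.8,"jaw": 0.6}
    - {"ax": 0,"ay": 0,"az": 0,"tx": 0,"ty": 0,"tz": -0.8,"jaw": 0.6}

```text
clock: 35.88
tcp_pos: [482.4, -253.0, 63.7]
eef_rot: [-0.0, -0.281, 0.96, 0.0]
force: [0.0, -0.4, -1.2]
width: 11.6
finger_force: 30.0
```

Request:
arm_command:
  motion:
    - {"ax": 0,"ay": 0,"az": 0,"tx": 0,"ty": 0,"tz": -0.25,"jaw": 0.6}
    - {"ax": 0,"ay": 0,"az": 0,"tx": 0,"ty": 0,"tz": -0.5,"jaw": 0.6}
    - {"ax": 0,"ay": 0,"az": 0,"tx": 0,"ty": 0,"tz": -0.75,"jaw": 0.6}
    - {"ax": 0,"ay": 0,"az": 0,"tx": 0,"ty": 0,"tz": -1.0,"jaw": 0.6}
    - {"ax": 0,"ay": 0,"az": 0,"tx": 0,"ty": 0,"tz": -1.2,"jaw": 0.6}
    - {"ax": 0,"ay": 0,"az": 0,"tx": 0,"ty": 0,"tz": -1.3,"jaw": 0.6}
    - {"ax": 0,"ay": 0,"az": 0,"tx": 0,"ty": 0,"tz": -1.3,"jaw": 0.6}

```text
clock: 36.75
tcp_pos: [482.4, -253.0, 50.8]
eef_rot: [-0.0, -0.281, 0.96, 0.0]
force: [-0.4, -0.1, -0.7]
width: 12.1
finger_force: 30.0
```

Request:
arm_command:
  motion:
    - {"ax": 0,"ay": 0,"az": 0,"tx": 0,"ty": 0,"tz": -0.05,"jaw": 0.6}
    - {"ax": 0,"ay": 0,"az": 0,"tx": 0,"ty": 0,"tz": -0.08,"jaw": 0.6}
    - {"ax": 0,"ay": 0,"az": 0,"tx": 0,"ty": 0,"tz": -0.08,"jaw": 0.6}

```text
clock: 37.12
tcp_pos: [482.4, -252.9, 50.1]
eef_rot: [0.0, -0.281, 0.96, -0.0]
force: [-1.8, 1.4, -0.5]
width: 11.9
finger_force: 30.0
```

Request:
arm_command:
  motion:
    - {"ax": 0,"ay": 0,"az": 0,"tx": 0,"ty": 0,"tz": -0.03,"jaw": 0.6}
    - {"ax": 0,"ay": 0,"az": 0,"tx": 0,"ty": 0,"tz": -0.05,"jaw": 0.6}
    - {"ax": 0,"ay": 0,"az": 0,"tx": 0,"ty": 0,"tz": -0.05,"jaw": 0.6}

```text
clock: 37.5
tcp_pos: [482.4, -252.9, 50.0]
eef_rot: [0.0, -0.281, 0.96, -0.0]
force: [-2.2, 1.6, 5.3]
width: 11.4
finger_force: 30.0
```

Floor contact at 5.3 N, the same height as at pick-up. Releasing.

Request:
arm_command:
  motion:
    - {"ax": 0,"ay": 0,"az": 0,"tx": 0,"ty": 0,"tz": 0.03,"jaw": 1.3}
    - {"ax": 0,"ay": 0,"az": 0,"tx": 0,"ty": 0,"tz": 0.03,"jaw": 1.5}
    - {"ax": 0,"ay": 0,"az": 0,"tx": 0,"ty": 0,"tz": 0.03,"jaw": 1.8}
    - {"ax": 0,"ay": 0,"az": 0,"tx": 0,"ty": 0,"tz": 0.03,"jaw": 2.4}
    - {"ax": 0,"ay": 0,"az": 0,"tx": 0,"ty": 0,"tz": 0.03,"jaw": 3.2}
    - {"ax": 0,"ay": 0,"az": 0,"tx": 0,"ty": 0,"tz": 0.03,"jaw": 3.2}
    - {"ax": 0,"ay": 0,"az": 0,"tx": 0,"ty": 0,"tz": 0.5,"jaw": 3.2}
    - {"ax": 0,"ay": 0,"az": 0,"tx": 0,"ty": 0,"tz": 1.5,"jaw": 3.2}
    - {"ax": 0,"ay": 0,"az": 0,"tx": 0,"ty": 0,"tz": 3.5,"jaw": 3.2}
    - {"ax": 0,"ay": 0,"az": 0,"tx": 0,"ty": 0,"tz": 6.5,"jaw": 3.2}
    - {"ax": 0,"ay": 0,"az": 0,"tx": 0,"ty": 0,"tz": 10,"jaw": 3.2}
    - {"ax": 0,"ay": 0,"az": 0,"tx": 0,"ty": 0,"tz": 13,"jaw": 3.2}
    - {"ax": 0,"ay": 0,"az": 0,"tx": 0,"ty": 0,"tz": 13,"jaw": 3.2}
    - {"ax": 0,"ay": 0,"az": 0,"tx": 0,"ty": 0,"tz": 13,"jaw": 3.2}

```text
clock: 39.25
tcp_pos: [482.0, -252.7, 179.3]
eef_rot: [-0.0, -0.281, 0.96, 0.0]
force: [-0.3, -0.3, 1.2]
width: 32.0
finger_force: 0.0
```

```bash
python3 st.py; python3 -c "
from cell import readout; s=readout.read_state(); print(s['width'],s['finger_force'])"
```

```text
39.25 j [-0.61   0.324  1.684 -0.     1.134 -2.751] p [ 482.03 -252.71  179.27] yaw 2.141 F [-0.33 -0.29  1.22] T [ 0.051 -0.153  0.057] tau6 -0.001
32.0076494163787 0.0
```

The key is released, the arm is 95 mm clear above it, and no forces remain. Handing in.

```bash
python3 -c "
from cell import workorder; print(workorder.hand_in())"
```

```text
the job is handed in; nothing more can be done
None
```

I've handed the job in: the key went fully into the lock, was turned to about 0.08 rad give on the reset stop (inferred from wrist torque), turned home, drawn out and set back in its stand at its original height; camera calls had run out, so I checked that last step by pose and force only.

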